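# Roll the bottle under the label reader and scan it

### The arm

A 6-joint arm with a two-finger parallel gripper is mounted at the origin on the work surface. World frame = base frame: x ahead of the robot, y to its left, z up, the work surface at z = 0. Lengths are in m, angles in rad, forces in N, time in s.
With the tool pointing down it reaches from about 0.35 to 0.925 m from the base axis. Payload 6.4 kg.
Tool frame: the origin (TCP) lies at the very end of the fingers, on their centre line; the grasp point (between the pads) lies 19 mm behind it; z points along the fingers, y is the direction in which the jaws open and shut (so a half turn about z gives the same grasp; the last joint's range is limited). The gripper opens to 94 mm and grips with 3 to 60 N. Pads are 16 mm wide; open, the fingers measure 119 mm over their backs; the gripper's body (75 mm by 177 mm) begins 78 mm behind the grasp point.
Start: joints at [1.052, 0.245, 1.558, -0, 1.339, -0.174], TCP at [0.22, 0.612, 0.205] pointing down, gripper open.
Joint ranges: [-3.13, 3.13], [-1.02, 2.26], [0.13, 2.54], [-0.95, 4.09], [0.21, 2.88], [-2.74, 2.74]. Speed limits (rad/s): [2.57, 2.57, 3.14, 3.14, 3.14, 3.14].

### API

Orientations are given as a unit quaternion [x, y, z, w].
In Python, from station import arm, kin, grab_frame, get_calibration, finish_job gives the robot as it stands. The module is installed in compiled form; this text tells all that it offers. Calls block until the motion is done:
- arm.move_to(position, orientation): joint-space move of the TCP to a pose.
- arm.movel(position, orientation=None, vel=0.15, guard=None): straight line of the TCP; orientation=None keeps the orientation; vel is the mean speed in m/s. With guard (N) it stops when the force on the tool has changed by that much, and returns True; else False.
- arm.movej(angles): joint-space move.
- arm.set_gripper(opening): finger opening in m; the grip force is fixed at half the most; returns when the fingers have stopped.
- arm.pause(seconds).
- kin.solve_ik(position, orientation): joint angles nearest the present ones, or None.
- arm.get_obs(): the state.
- grab_frame(name): name is "scene" or "top" or "wrist"; returns the picture (420x560x3 uint8, red, green, blue); there is no depth.
- get_calibration(name): a dict with "fovy" (degrees; the focal length in pixels is half the picture's height over the tangent of half this angle, whatever the lens; pixels are square), "cx", "cy" (the principal point, pixels), "R" (3x3) and "t" (3): a world point X has camera coordinates R X + t. Camera axes: x right, y down, z forward; pixel columns grow to the right and rows downward; lengths in m; the calibration is good to about 2 mm. A picture is of the moment at which its call begins: read the wrist's pose just before it. get_calibration takes no time and is no camera call; for the wrist camera it gives the pose at the moment of the call.
A pose or a line that the arm cannot do raises arm.IKError and nothing moves.
- finish_job(): hands the job in, once; it reports no verdict.
The state is a dict: "t": time; "joints": joint angles; "qvel": joint speeds; "joint_efforts": joint torques, N m; "position": TCP position; "tcp_rot": TCP orientation; "wrist_force": force on the tool from outside, world axes, zero at the start; "wrist_torque": the same for the moment, N m; "opening": finger opening in m.
Only numpy, scipy, OpenCV 4.12 (cv2) and the standard library are available. Lean on these libraries where they do the work, as an engineer would, in place of code of your own. Each camera call takes 0.05 s, during which the arm holds its last target.

### The job

Roll the amber bottle lying on the white board along the board, without gripping or lifting it, until it rests centred on the blue line under the reader head and parallel to the line, and let go of it. Then, with the bottle staying there, press the green scan button on top of the head fully down and release it. Leave the other goods where they stand.

Things in the scene. Friction and masses are not known exactly. Their poses are not given: they have to be found in the camera images.
- bottle: amber tablet bottle, white label and cap, lying on its side: a plain rigid cylinder 56 mm diameter, 120 mm long, 0.15 to 0.3 kg. Origin on its axis, half-way along, 40 mm above the table (28 above the board); own x axis along the cylinder, to the cap, parallel to the blue line. It rolls across the board along the mark's y and stops within a few mm when no longer pushed
- mark (a point): centre of the blue line (190 x 10 mm) on the fixed white board (260 x 580 mm, 12 mm thick), on the board's upper face, 12 mm above the table. x: along the line, away from the robot; y: along the board, to the left; z up. The bottle starts 140 to 200 mm from it along y, on either side, its x within 8 mm of 0
- scan_top (a point): centre of the top face of the green scan button (32 mm diameter) on top of the reader head, 236 mm above the table when released, 30 mm beyond the mark along the mark's x; it is pressed straight down
- scan (a joint): how far the scan button is pressed, m: 0 released, 0.008 fully down; sprung, about 1.2 N to start and 4 N fully down; springs back when let go
- lane_carton: bystander, to be left alone: white medicine carton with a green band, 65 x 45 x 95 mm tall, standing on the board on the other side of the blue line from the bottle; origin at the centre of its underside
- jar: bystander, to be left alone: white tablet jar, 48 mm diameter, 75 mm tall, standing near a far corner of the board; origin at the centre of its underside
- syrup_a: bystander, to be left alone: amber syrup bottle with red cap, 46 mm diameter, 110 mm tall, standing near the other far corner of the board; origin at the centre of its underside
- syrup_b: bystander, to be left alone: amber syrup bottle with red cap, 52 mm diameter, 130 mm tall, standing on the table to the left of the board; origin at the centre of its underside
- tape_roll: bystander, to be left alone: brown roll of packing tape lying flat, 110 mm diameter, 48 mm tall, on the table to the right; origin at the centre of its underside
- stamp: bystander, to be left alone: hand stamp, black base 60 x 30 mm with red knob, 75 mm tall, on the table to the right; origin at the centre of its underside
- carton_b: bystander, to be left alone: white carton with a red band, 50 x 90 x 60 mm tall, on the table to the left; origin at the centre of its underside
- head (a point): middle of the lower near edge of the fixed grey reader head over the line: 35 mm nearer the robot than the mark, 156 mm above the board. From here the head extends 145 mm away from the robot, 70 mm to each side and 48 mm up, on two 16 mm posts 128 mm beyond this edge and 50 mm to each side. Open below: a tool leaning back towards the robot can reach under it. Axes as the mark's
Mind the look-alikes: they are no part of the job. What is shaped like the bottle but purple is not meant.

How it is judged:
On the way, in this order (a step that is already met when the one before it is completed fails the run):
1. the bottle has rolled half a turn (not been dragged) (angle between bottle's own z axis and vertical above 2.4 rad), for 0.02 s.
2. the bottle rests centred on the blue line, parallel to it, and is not touched by the fingers (y of bottle in the frame of mark between -0.008 and 0.008 m and x of bottle in the frame of mark between -0.02 and 0.02 m and z of bottle in the frame of mark below 0.031 m and angle between the x axis of bottle and the x axis of mark, either way round below 0.12 rad and linear speed of bottle below 0.01 m/s and contact force between the fingers and bottle below 0.05 N), for 0.3 s.
3. the scan button is pressed fully down while the bottle lies there (all of step 2 and value of joint scan above 0.006 m), for 0.05 s.
At the end, for the whole second after the job is handed in: The bottle lies let go and at rest on the board, its centre within 8 mm of the blue line sideways and 20 mm of the mark along it, its axis within 7 degrees of the line; the button, pressed at least 6 of its 8 mm, is up again (within 1.5 mm); no bystander moved over 25 mm (all of step 2 and value of joint scan below 0.0015 m); the robot touches nothing.
It fails at once if the bottle is lifted more than 10 mm off the board (z of bottle in the frame of mark above 0.038 m).
It fails at once if a bystander is moved more than 25 mm (distance of any of lane_carton, jar, syrup_a, syrup_b, tape_roll, stamp, carton_b from where it was at the start of the episode above 0.025 m).
It also fails if it takes over 59 s, if anything falls off the work surface, if the arm or the gripper's body presses on something with over 40 N, if the wrist force passes 120 N, or if a joint passes its speed limit or range.

## Working session

There is one attempt and no reset: what is moved stays moved. The work goes in short steps, each a Python script; the robot and the scene stay as the last script left them, time stands still between calls to the robot, and variables do not carry over. Pictures are saved under pics/ and viewed, and the job is handed in when it is done.

```bash
mkdir -p pics; python3 - <<'E'
from station import *
import cv2
for n in ("scene","top","wrist"):
    f=grab_frame(n); cv2.imwrite(f"pics/a_{n}.png",f[:,:,::-1]); c=get_calibration(n); print(n,c)
o=arm.get_obs(); print(o)
E
```

```text
scene {'fovy': 49.94433532658725, 'cx': 276.06015585074516, 'cy': 202.77950695875333, 'R': array([[ 0.68468182,  0.72883422, -0.0033903 ],
       [ 0.53340215, -0.50424801, -0.67912892],
       [-0.49668195,  0.46317883, -0.73401118]]), 't': array([-0.33011227, -0.16030273,  1.72484662])}
top {'fovy': 57.61181894731079, 'cx': 273.46296605915586, 'cy': 215.24781758563003, 'R': array([[-0.00962312, -0.99975498,  0.01993447],
       [-0.98584031,  0.00614786, -0.16757411],
       [ 0.1674105 , -0.02126479, -0.98565792]]), 't': array([-0.02182275,  0.53122693,  1.31705174])}
wrist {'fovy': 71.11017528628116, 'cx': 278.6663062530582, 'cy': 205.83242158053602, 'R': array([[ 0.33852378,  0.94095568, -0.00201676],
       [ 0.91122504, -0.32729167,  0.25009816],
       [ 0.23467122, -0.0865019 , -0.96821839]]), 't': array([-0.64928113, -0.02443581,  0.39205866])}
{'t': 0.15, 'joints': array([ 1.05190114e+00,  2.45656922e-01,  1.55871609e+00, -2.90074955e-05,
        1.33867244e+00, -1.74099782e-01]), 'qvel': array([ 0.00122774, -0.00175793, -0.00334985,  0.0026138 ,  0.00087421,
       -0.00163203]), 'joint_efforts': array([ 5.68954965e-04, -4.16267323e+01, -3.14981103e+01,  6.85628573e-02,
        3.16331175e-02, -8.17520140e-05]), 'position': array([0.21947799, 0.61134664, 0.20460601]), 'tcp_rot': array([ 1.71541656e-01,  9.85176600e-01, -6.88019645e-04, -2.33415304e-04]), 'wrist_force': array([-0.54954066, -0.62079532, -0.57237249]), 'wrist_torque': array([-0.0096108 , -0.0009554 ,  0.01200555]), 'opening': 0.0944570547666276}
```

View pics/a_scene.png

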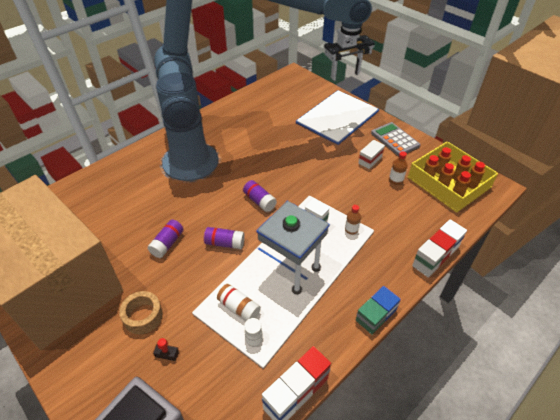

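View pics/a_top.png

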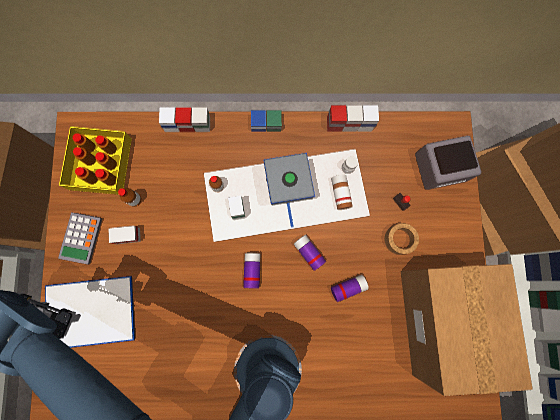

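View pics/a_wrist.png

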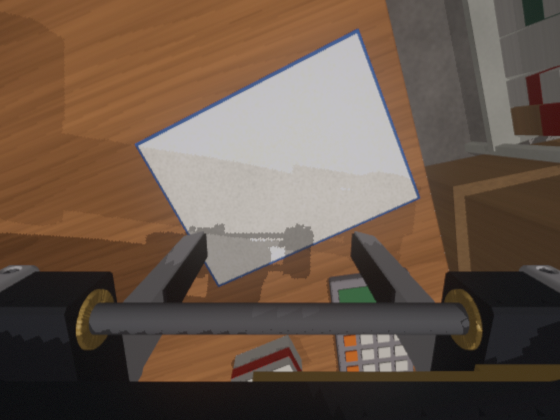

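The top view shows the board with corners near (205,173), (357,150), (369,216) and (213,241). The bottle is at about (342,192), to the right of the line. The green button is at (289,179), the lane carton at (237,206), the jar at (349,163) and the syrup bottle at (215,182). I'll measure these now.

```bash
cat > h.py <<'E'
import numpy as np, cv2
from station import *
def ray(c,uv,H=420):
    f=H/2/np.tan(np.radians(c["fovy"])/2)
    d=np.array([(uv[0]-c["cx"])/f,(uv[1]-c["cy"])/f,1.0])
    R=np.array(c["R"]);t=np.array(c["t"])
    return -R.T@t, R.T@d
def onz(c,uv,z):
    o,d=ray(c,uv); return o+d*(z-o[2])/d[2]
def two(c1,u1,c2,u2):
    o1,d1=ray(c1,u1);o2,d2=ray(c2,u2)
    A=np.stack([d1,-d2],1);s=np.linalg.lstsq(A,o2-o1,rcond=None)[0]
    a=o1+s[0]*d1;b=o2+s[1]*d2
    return (a+b)/2,np.linalg.norm(a-b)
def proj(c,X):
    f=210/np.tan(np.radians(c["fovy"])/2);p=np.array(c["R"])@X+c["t"]
    return np.array([c["cx"]+f*p[0]/p[2],c["cy"]+f*p[1]/p[2]])
E
python3 - <<'E'
from h import *
T=cv2.imread("pics/a_top.png");S=cv2.imread("pics/a_scene.png")
ct=get_calibration("top");cs=get_calibration("scene")
def blobs(I,lo,hi,box,mn=8):
    h=cv2.cvtColor(I,cv2.COLOR_BGR2HSV);m=cv2.inRange(h,lo,hi)
    k=np.zeros_like(m);k[box[1]:box[3],box[0]:box[2]]=1;m=m*k
    n,l,s,c=cv2.connectedComponentsWithStats(m)
    return m,[(c[i].round(2),s[i].tolist()) for i in range(1,n) if s[i][4]>=mn]
g=[blobs(I,(45,120,40),(85,255,255),b)[1] for I,b in((T,(265,150,320,205)),(S,(270,205,320,240)))]
print(g)
print("button",two(ct,g[0][0][0],cs,g[1][0][0]),onz(ct,g[0][0][0],.236))
m,b=blobs(T,(100,120,40),(125,255,255),(270,195,310,235));print("line top",b)
ys,xs=np.nonzero(m);P=np.array([onz(ct,(x,y),.012) for x,y in zip(xs,ys)])
v=cv2.fitLine(P[:,:2].astype(np.float32),2,0,.01,.01).ravel();print("line",v,P.min(0),P.max(0))
m,b=blobs(S,(100,120,40),(125,255,255),(250,235,320,290));print("line scene",b)
ys,xs=np.nonzero(m);P=np.array([onz(cs,(x,y),.012) for x,y in zip(xs,ys)])
v=cv2.fitLine(P[:,:2].astype(np.float32),2,0,.01,.01).ravel();print("line",v,P.min(0),P.max(0))
for p in((205,173),(357,150),(369,216),(213,241)):print(onz(ct,p,.012))
cv2.imwrite("pics/b_top.png",cv2.resize(T[140:250,190:390],None,fx=4,fy=4,interpolation=cv2.INTER_CUBIC))
cv2.imwrite("pics/b_scene.png",cv2.resize(S[190:360,190:380],None,fx=3.5,fy=3.5,interpolation=cv2.INTER_CUBIC))
E
```

```text
[[(array([289.55, 177.55]), [285, 173, 10, 10, 75])], [(array([290.94, 219.98]), [286, 216, 11, 9, 82])]]
button (array([ 0.61805701, -0.07268845,  0.23516098]), np.float64(0.0014067647496953945)) [ 0.6173748  -0.07317754  0.236     ]
line top [(array([305.5, 197.5]), [302, 197, 8, 2, 8]), (array([282.  , 201.33]), [278, 201, 9, 2, 9]), (array([289.65, 214.39]), [287, 203, 6, 24, 54])]
line [ 0.84663546  0.53217334  0.56165177 -0.08158626] [ 0.49652474 -0.15861867  0.012     ] [ 0.60868034 -0.01456011  0.012     ]
line scene [(array([283.73, 247.56]), [262, 235, 42, 23, 48]), (array([270.17, 255.54]), [259, 248, 23, 16, 35])]
line [ 0.6985579   0.7155535   0.5545416  -0.04244778] [ 0.46649485 -0.09250082  0.012     ] [0.61264661 0.08348858 0.012     ]
[0.69725175 0.22581661 0.012     ]
[ 0.78491387 -0.34507902  0.012     ]
[ 0.53166093 -0.37758912  0.012     ]
[0.44393125 0.19195912 0.012     ]
```

View pics/b_top.png

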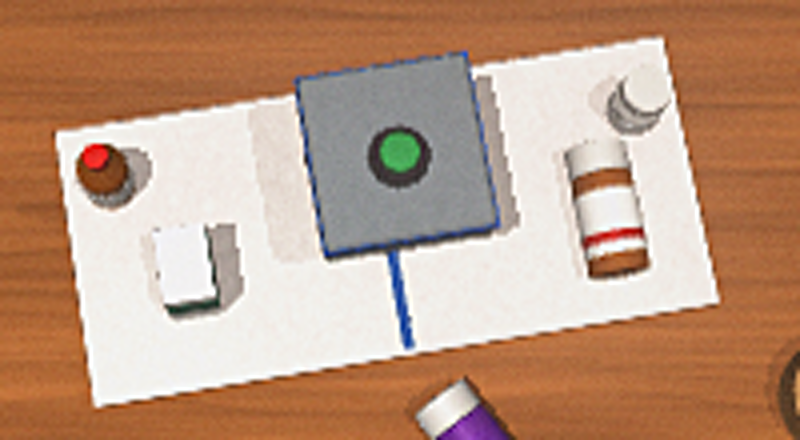

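View pics/b_scene.png

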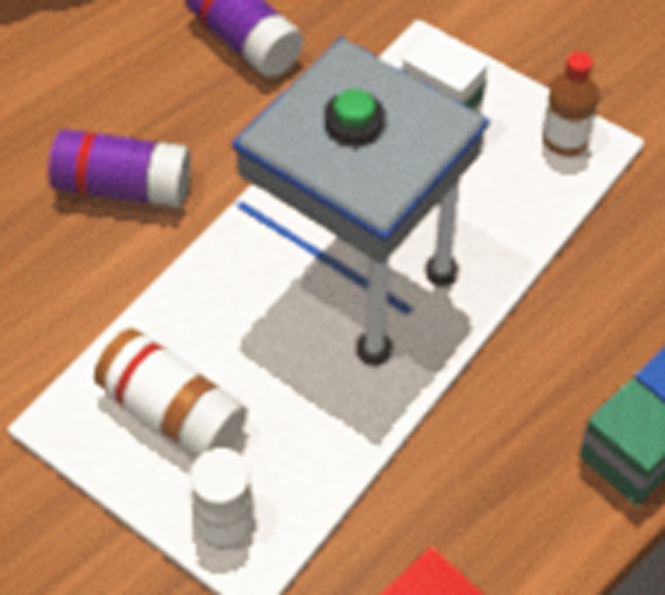

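The bottle lies right of the line (-y), cap pointing away from the robot. In the top crop, its axis runs from (613,265) to (598,150), and the line's near end is at (409,347). Next I'll measure the line and the bottle precisely from both views.

```bash
python3 - <<'E'
from h import *
T=cv2.imread("pics/a_top.png");S=cv2.imread("pics/a_scene.png")
ct=get_calibration("top");cs=get_calibration("scene")
print("campos",ray(ct,(0,0))[0],ray(cs,(0,0))[0])
# line points: per-row/col centroids of blueness
def bl(I,x0,y0,x1,y1,rows):
    p=[];D=I[...,0].astype(float)-I[...,2]
    D=np.clip(D-50,0,None);D=D[y0:y1,x0:x1]
    if rows:
        for r in range(D.shape[0]):
            if D[r].sum()>60:p.append((x0+(D[r]*np.arange(D.shape[1])).sum()/D[r].sum(),y0+r))
    else:
        for c in range(D.shape[1]):
            if D[:,c].sum()>40:p.append((x0+c,y0+(D[:,c]*np.arange(D.shape[0])).sum()/D[:,c].sum()))
    return p
P=bl(T,282,205,300,229,True);W=np.array([onz(ct,p,.012) for p in P])[:,:2]
a=cv2.fitLine(W.astype(np.float32),2,0,.01,.01).ravel();a*=np.sign(a[0]) if 0 else 1;print("top line",len(P),a,np.degrees(np.arctan(a[1]/a[0])),W[0],W[-1])
P=[p for p in bl(S,258,246,290,280,False)]
W=np.array([onz(cs,p,.012) for p in P])[:,:2];print(P[::4]);
b=cv2.fitLine(W.astype(np.float32),2,0,.01,.01).ravel();print("scene line",b,np.degrees(np.arctan(b[1]/b[0])),W[0],W[-1])
print("scene line ends",onz(cs,(258.4,248.6),.012),onz(cs,(307.1,278.6),.012))
# board edges
h=cv2.cvtColor(T,cv2.COLOR_BGR2HSV);m=cv2.inRange(h,(0,0,90),(180,60,255))
k=np.zeros_like(m);k[140:250,195:380]=1;m*=k
c=max(cv2.findContours(m,0,1)[0],key=cv2.contourArea);q=cv2.minAreaRect(c);print(q)
bx=[onz(ct,p,.012) for p in cv2.boxPoints(q)];print(np.array(bx)[:,:2],np.mean(bx,0))
# bottle amber top
for nm,I,cc,box in(("top",T,ct,(320,165,360,215)),("scene",S,cs,(210,275,265,325))):
    h=cv2.cvtColor(I,cv2.COLOR_BGR2HSV);x0,y0,x1,y1=box
    cv2.imwrite(f"pics/c_{nm}.png",cv2.resize(I[y0:y1,x0:x1],None,fx=12,fy=12,interpolation=cv2.INTER_NEAREST))
E
```

```text
campos [0.30300663 0.00292351 1.38761739] [ 1.16822787 -0.63914765  1.1560713 ]
top line 22 [ 0.98767334  0.15652904  0.5354079  -0.08641425] 9.0054865 [ 0.57451087 -0.0798716 ] [ 0.49653725 -0.09203364]
[(259, np.float64(248.53271028037383)), (263, np.float64(251.0)), (267, np.float64(253.51785714285714)), (271, np.float64(256.05128205128204)), (275, np.float64(258.5673076923077)), (279, np.float64(261.1015625))]
scene line [ 0.9871987   0.15949507  0.5420358  -0.08451331] 9.177589 [ 0.50061279 -0.09127688] [ 0.58234076 -0.0774002 ]
scene line ends [ 0.49950854 -0.0928321   0.012     ] [ 0.6829759  -0.06125591  0.012     ]
((285.21624755859375, 192.29727172851562), (72.99313354492188, 158.15179443359375), 80.53767395019531)
[[ 0.71153318  0.24011821]
 [ 0.81146626 -0.3471372 ]
 [ 0.53427242 -0.37852315]
 [ 0.44285158  0.19116456]] [ 0.62503086 -0.07359439  0.012     ]
```

View pics/c_top.png

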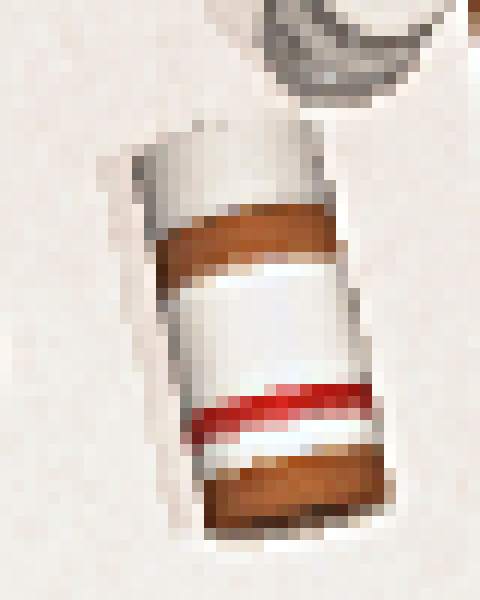

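View pics/c_scene.png

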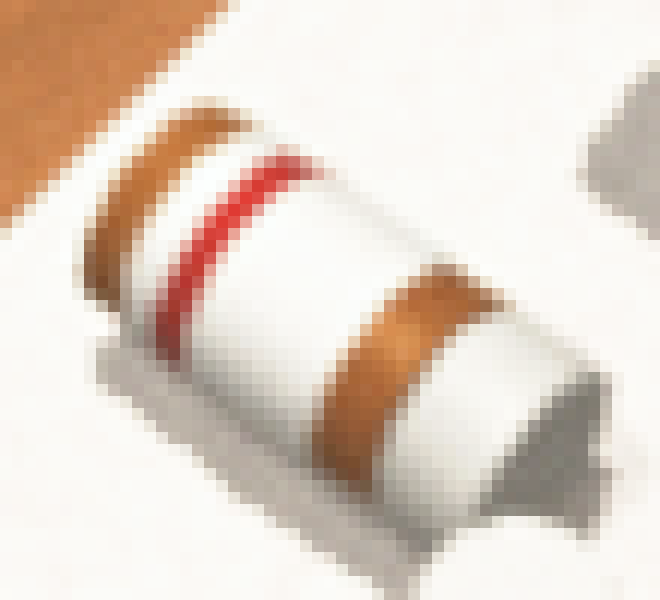

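```bash
cat >> h.py <<'E'
M=np.array([0.589,-0.0775,0.012]);YAW=0.159
XM=np.array([np.cos(YAW),np.sin(YAW),0]);YM=np.array([-np.sin(YAW),np.cos(YAW),0]);ZM=np.array([0,0,1.])
def tom(p): d=np.asarray(p)-M; return np.array([d@XM,d@YM,d[2]])
def frm(x,y,z): return M*[1,1,0]+x*XM+y*YM+z*ZM   # z above table
from scipy.spatial.transform import Rotation as Ro
def quat(tilt,flip=1):
    # tool z: down & forward by tilt; tool y along flip*YM
    z=np.sin(tilt)*XM-np.cos(tilt)*ZM; y=flip*YM; x=np.cross(y,z)
    return Ro.from_matrix(np.stack([x,y,z],1)).as_quat()
E
python3 - <<'E'
from h import *
ct=get_calibration("top");cs=get_calibration("scene")
for nm,cc,pts in(("top",ct,((344.1,204.9),(338.7,176.8))),):
    print(nm,[tom(onz(cc,p,.04)) for p in pts])
# side edges top (tangent points ~ near axis height)
L=[(320+x/12-.5,165+y/12-.5) for x,y in((135,155),(205,530),(325,140),(385,505))]
print([tom(onz(ct,p,.04)).round(4) for p in L])
# red band centre in both views
print("red",two(ct,(320+280/12-.5,165+405/12-.5),cs,(210+215/12-.5,275+225/12-.5)))
# scene: silhouette edges: upper edge points / lower edge
for p in((255,120),(600,370),(120,330),(430,545)):
    print(tom(onz(cs,(210+p[0]/12-.5,275+p[1]/12-.5),.04)).round(4))
for p in((.236,(237,206)),):pass
print("carton top",tom(onz(ct,(190+187/4,140+263/4),.107)),"purple",tom(onz(ct,(190+440/4,140+398/4),.03)),"jar",tom(onz(ct,(348.5,171.5),.012)))
for flip in(1,-1):
  for y in(-.16,0):
    for t in(45,50):
      q=kin.solve_ik(frm(.016,y,.026),quat(np.radians(t),flip));print(flip,y,t,None if q is None else np.round(q,2))
print(kin.solve_ik(frm(.03,0,.236),quat(0,1)),kin.solve_ik(frm(.03,0,.236),quat(0,-1)))
E
```

```text
top [array([-0.05285313, -0.19821106,  0.028     ]), array([ 0.05304693, -0.19944221,  0.028     ])]
[array([ 0.0555, -0.1702,  0.028 ]), array([-0.062 , -0.1686,  0.028 ]), array([ 0.0507, -0.2285,  0.028 ]), array([-0.0634, -0.2237,  0.028 ])]
red (array([ 0.58615564, -0.27791032,  0.05846368]), np.float64(0.009205581535279419))
[-0.0584 -0.1656  0.028 ]
[ 0.0502 -0.1675  0.028 ]
[-0.0454 -0.2277  0.028 ]
[ 0.0478 -0.2256  0.028 ]
carton top [-0.00628095  0.18096697  0.095     ] purple [-0.14886418 -0.01953408  0.018     ] jar [ 7.38561706e-02 -2.46515031e-01  1.04083409e-17]
1 -0.16 45 None
1 -0.16 50 [-0.8   0.35  2.04  1.39  0.69  2.64]
1 0 45 None
1 0 50 [-0.55  0.19  2.26  1.64  0.52  2.55]
-1 -0.16 45 [-0.77  0.33  2.02  1.22  0.65 -0.33]
-1 -0.16 50 [-0.8   0.35  2.04  1.39  0.69 -0.51]
-1 0 45 [-0.52  0.17  2.23  1.4   0.47 -0.33]
-1 0 50 [-0.55  0.19  2.26  1.64  0.52 -0.59]
[-2.98833775e-01  1.58880827e-01  1.60108418e+00 -4.44089210e-16
  1.38162765e+00 -2.02863010e+00] [-2.98833775e-01  1.58880827e-01  1.60108418e+00 -4.44089210e-16
  1.38162765e+00  1.11296255e+00]
```

```bash
python3 - <<'E'
from h import *
o=arm.get_obs();c=get_calibration("wrist");R=Ro.from_quat(o["tcp_rot"]).as_matrix()
print("cam in tool",R.T@(ray(c,(0,0))[0]-o["position"]), o["t"])
q45=quat(np.radians(45),-1)
for d in(0,.03,.06,.1,.15):
  for y in(-.198,-.1,0):
    p=frm(.013-d*.7071,y,.026+d*.7071);q=kin.solve_ik(p,q45);print(d,y,None if q is None else np.round(q,2))
print(kin.solve_ik(frm(-.1,-.198,.3),quat(np.radians(30),-1)))
E
```

```text
cam in tool [ 0.07399773  0.00029103 -0.17977834] 0.15
0 -0.198 [-0.82  0.37  1.96  1.18  0.69 -0.32]
0 -0.1 [-0.7   0.26  2.11  1.28  0.59 -0.34]
0 0 [-0.53  0.16  2.23  1.4   0.47 -0.34]
0.03 -0.198 [-0.85  0.3   2.    1.14  0.72 -0.3 ]
0.03 -0.1 [-0.73  0.18  2.16  1.22  0.63 -0.29]
0.03 0 [-0.56  0.06  2.29  1.3   0.51 -0.25]
0.06 -0.198 [-0.89  0.23  2.04  1.1   0.76 -0.27]
0.06 -0.1 [-0.77  0.09  2.2   1.15  0.67 -0.24]
0.06 0 [-0.6  -0.04  2.34  1.2   0.55 -0.16]
0.1 -0.198 [-0.94  0.13  2.08  1.04  0.82 -0.23]
0.1 -0.1 [-0.83 -0.03  2.26  1.07  0.74 -0.18]
0.1 0 [-0.66 -0.19  2.4   1.07  0.63 -0.05]
0.15 -0.198 [-1.01  0.01  2.13  0.97  0.91 -0.19]
0.15 -0.1 [-0.91 -0.19  2.31  0.97  0.84 -0.11]
0.15 0 [-0.74 -0.39  2.47  0.93  0.76  0.07]
[-0.91169317 -0.1760561   1.88571348  0.48904241  1.20539807  0.37497285]
```

```bash
python3 - <<'E'
from h import *
q=quat(np.radians(50),-1);dx,dz=np.sin(np.radians(50)),np.cos(np.radians(50))
B=-.198
pre=frm(-.15,B,.30);j=kin.solve_ik(pre,q);print(j)
assert j is not None
assert kin.solve_ik(frm(.014-.15*dx,B,.026+.15*dz),q) is not None
j0=np.array(j);j0[0]=1.05
arm.movej(j0);print(arm.get_obs()["position"],arm.get_obs()["t"])
arm.movej(j);o=arm.get_obs();print(tom(o["position"]),o["t"])
arm.set_gripper(.078);print(arm.get_obs()["opening"])
arm.movel(frm(.014-.10*dx,B,.026+.10*dz),q,vel=.2);o=arm.get_obs();print(tom(o["position"]),o["t"])
cv2.imwrite("pics/d_wrist.png",grab_frame("wrist")[:,:,::-1])
cv2.imwrite("pics/d_scene.png",cv2.resize(grab_frame("scene")[150:360,130:410,::-1],None,fx=2.5,fy=2.5))
E
```

```text
[-1.17453443 -0.32522717  2.12075672  0.90360795  1.24636707 -0.0247191 ]
[-0.05116381  0.55570178  0.30024284] 1.2417
[-0.14966584 -0.19757075  0.28798847] 4.6583
0.07825362917885552
[-0.06247693 -0.19854793  0.07915163] 6.4167
```

View pics/d_wrist.png

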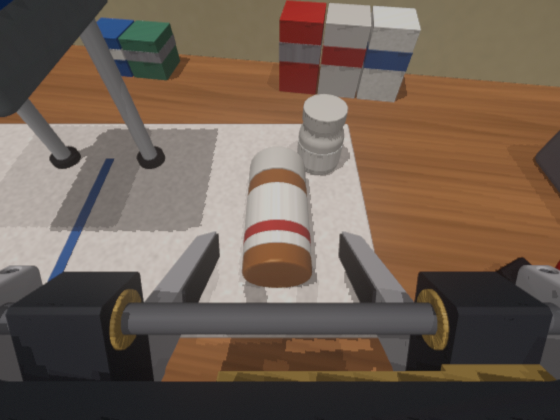

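View pics/d_scene.png

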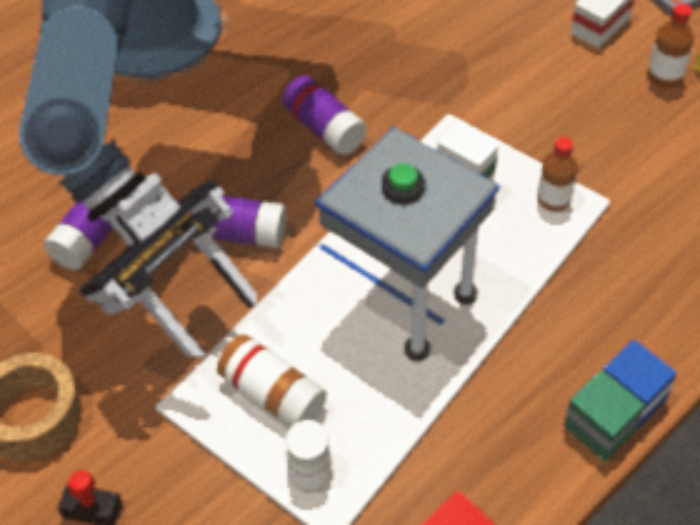

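Wrist view: the bottle's axis at column 278 is centred between the fingers (220 and 340). The fingers clear the jar at (322,140). I'll insert the tool and push partway.

```bash
python3 - <<'E'
from h import *
q=quat(np.radians(50),-1)
B=-.198
print(arm.movel(frm(.014,B,.026),q,vel=.1,guard=8));o=arm.get_obs();print(tom(o["position"]),o["t"],o["wrist_force"])
cv2.imwrite("pics/e_wrist.png",grab_frame("wrist")[:,:,::-1])
print(arm.movel(frm(.014,-.10,.026),q,vel=.06,guard=10));o=arm.get_obs();print(tom(o["position"]),o["t"],o["wrist_force"])
cv2.imwrite("pics/f_wrist.png",grab_frame("wrist")[:,:,::-1])
E
```

```text
False
[ 0.01390126 -0.19825702  0.01435821] 7.6667 [ 0.0214119  -0.15919977  0.58107768]
False
[ 0.01407994 -0.10038835  0.01411446] 9.5 [ 0.29295868  0.08444112 -0.78615719]
```

View pics/e_wrist.png

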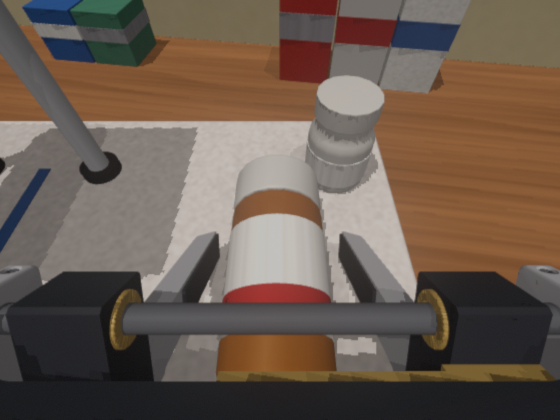

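View pics/f_wrist.png

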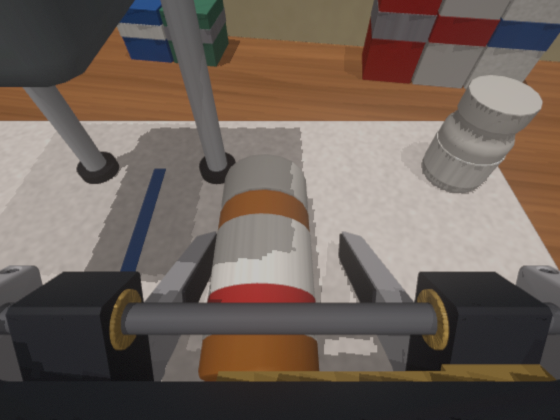

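The bottle is rolling ahead of the right finger, straight and aligned. I'll continue to the line, slower, then measure.

```bash
python3 - <<'E'
from h import *
q=quat(np.radians(50),-1)
print(arm.movel(frm(.014,-.016,.026),q,vel=.04,guard=10));o=arm.get_obs();print(tom(o["position"]),o["t"],o["wrist_force"])
arm.pause(.3)
np.save("cw.npy",get_calibration("wrist"),allow_pickle=True)
cv2.imwrite("pics/g_wrist.png",grab_frame("wrist")[:,:,::-1])
cv2.imwrite("pics/g_scene.png",grab_frame("scene")[:,:,::-1])
cv2.imwrite("pics/g_top.png",grab_frame("top")[:,:,::-1])
S=cv2.imread("pics/g_scene.png");cv2.imwrite("pics/g_scenec.png",cv2.resize(S[190:330,220:380],None,fx=5,fy=4.2))
E
```

```text
False
[ 0.01403055 -0.01614382  0.01402954] 11.8 [ 0.04139486  1.91989384 -0.63259864]
```

View pics/g_wrist.png

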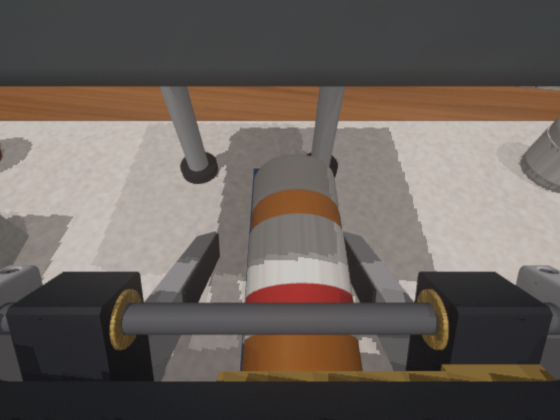

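View pics/g_scenec.png

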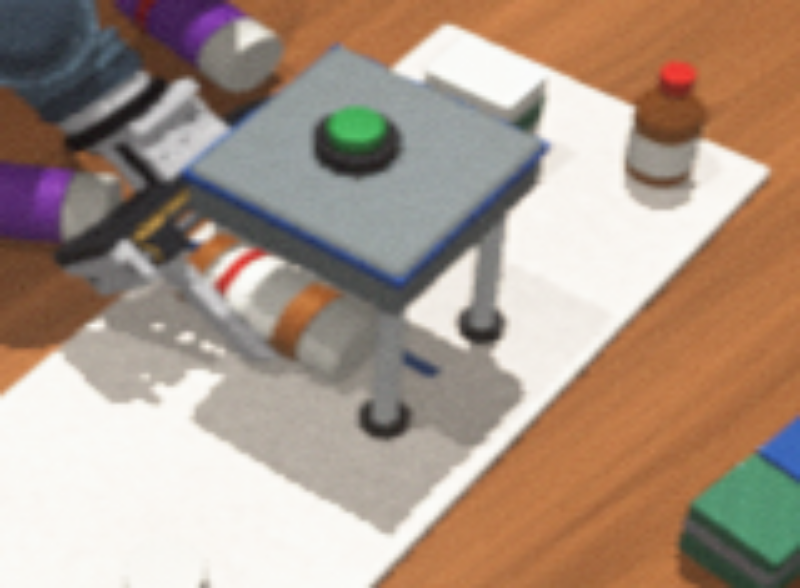

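```bash
python3 - <<'E'
from h import *
c=np.load("cw.npy",allow_pickle=True).item()
# silhouette edges (left,right) at several rows
I=cv2.imread("pics/g_wrist.png");hs=cv2.cvtColor(I,cv2.COLOR_BGR2HSV)
m=cv2.inRange(hs,(3,120,50),(20,255,255))
for r in range(198,222,4):
    x=np.nonzero(m[r,230:360])[0]; 
    if len(x): a,b=230+x.min(),230+x.max();print(r,a,b,tom(onz(c,((a+b)/2,r),.055)).round(4), [tom(onz(c,(k,r),.04)).round(4)[:2] for k in(a,b)])
for r in range(290,306,5):
    x=np.nonzero(cv2.inRange(hs,(170,120,50),(180,255,255))[r]|cv2.inRange(hs,(0,150,50),(3,255,255))[r])[0];x=x[(x>230)&(x<365)]
    if len(x): a,b=x.min(),x.max();print(r,a,b,tom(onz(c,((a+b)/2,r),.06)).round(4))
print("line left edge",tom(onz(c,(254,170),.012)),tom(onz(c,(242,370),.012)))
E
```

```text
198 264 328 [ 0.0294 -0.0257  0.043 ] [array([ 0.0407, -0.0054]), array([ 0.0407, -0.0483])]
202 259 333 [ 0.0264 -0.0256  0.043 ] [array([ 0.0374, -0.0022]), array([ 0.0374, -0.0513])]
206 256 336 [ 0.0235 -0.0255  0.043 ] [array([ 0.0342, -0.0003]), array([ 0.0342, -0.0529])]
210 254 337 [ 0.0206 -0.0251  0.043 ] [array([0.031 , 0.0008]), array([ 0.031 , -0.0532])]
214 253 338 [ 0.0178 -0.025   0.043 ] [array([0.0278, 0.0013]), array([ 0.0278, -0.0535])]
218 253 339 [ 0.015  -0.0252  0.043 ] [array([0.0248, 0.0012]), array([ 0.0247, -0.0538])]
290 259 342 [-0.0292 -0.0256  0.048 ]
295 249 350 [-0.0316 -0.025   0.048 ]
300 246 351 [-0.034  -0.0244  0.048 ]
line left edge [9.15771846e-02 5.64069250e-03 1.04083409e-17] [-5.73996298e-02  5.12182172e-03  1.04083409e-17]
```

By the wrist view the bottle is at y = -25 mm and parallel. The line's left edge reads +5.5 mm against an expected +5 mm, so the frame is good. I'll push the rest slowly.

```bash
cat >> h.py <<'E'
def amb(c,I,z=.055):
    hs=cv2.cvtColor(I,cv2.COLOR_BGR2HSV);m=cv2.inRange(hs,(3,120,40),(20,255,255));out=[]
    for r in range(208,222,4):
        x=np.nonzero(m[r,200:370])[0]
        if len(x):out.append(np.r_[200+x.min(),200+x.max(),tom(onz(c,(200+(x.min()+x.max())/2,r),z))[:2]])
    out=np.array(out)
    red=cv2.inRange(hs,(170,120,40),(180,255,255))|cv2.inRange(hs,(0,150,40),(3,255,255))
    o2=[]
    for r in(295,300,303):
        x=np.nonzero(red[r,200:370])[0]
        if len(x):o2.append(tom(onz(c,(200+(x.min()+x.max())/2,r),.06))[:2])
    return out.round(4),np.array(o2).round(4)
E
python3 - <<'E'
from h import *
q=quat(np.radians(50),-1)
print(arm.movel(frm(.014,.009,.026),q,vel=.025,guard=10));arm.pause(.4);o=arm.get_obs();print(tom(o["position"]),o["t"],o["wrist_force"])
c=get_calibration("wrist");I=grab_frame("wrist")[:,:,::-1].copy();cv2.imwrite("pics/h_wrist.png",I)
print(amb(c,I))
E
```

```text
False
[0.01398948 0.00895381 0.01398881] 13.8 [-0.38229635  0.12934084  0.47917327]
(array([[2.51e+02, 3.33e+02, 2.20e-02, 1.90e-03],
       [2.50e+02, 3.34e+02, 1.92e-02, 2.00e-03],
       [2.49e+02, 3.35e+02, 1.64e-02, 2.00e-03],
       [2.49e+02, 3.35e+02, 1.36e-02, 2.10e-03]]), array([[-0.0316,  0.0021],
       [-0.034 ,  0.0024]]))
```

View pics/h_wrist.png

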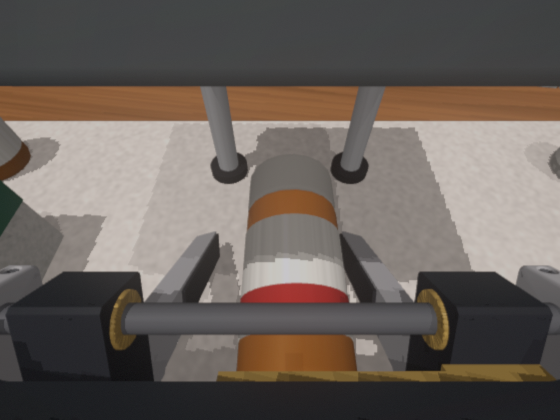

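The bottle rests at y ≈ +2 mm and parallel, clear of both fingers, with the line hidden beneath it. I'll open the fingers, withdraw, and check with the fixed cameras.

```bash
python3 - <<'E'
from h import *
q=quat(np.radians(50),-1);s,k=np.sin(np.radians(50)),np.cos(np.radians(50))
arm.set_gripper(.092)
arm.movel(frm(.014-.11*s,.009,.026+.11*k),q,vel=.1)
c=get_calibration("wrist");I=grab_frame("wrist")[:,:,::-1].copy();cv2.imwrite("pics/i_wrist.png",I)
np.save("ci.npy",c,allow_pickle=True)
o=arm.get_obs();print(tom(o["position"]),o["t"])
for x,z in((-.10,.30),(-.07,.33),(-.12,.25)):
    print(x,z,kin.solve_ik(frm(x,.009,z),q))
print(kin.solve_ik(frm(.03,0,.30),quat(0,-1)))
E
```

```text
[-0.07024466  0.00919722  0.08433991] 15.6
-0.1 0.3 [-0.78698935 -0.74273703  2.37804337  0.79249433  1.06031642  0.38271098]
-0.07 0.33 [-0.7064651  -0.66089812  2.28233012  0.75743745  1.01394777  0.46069021]
-0.12 0.25 [-0.84829144 -0.77196972  2.48163848  0.84044973  1.05385434  0.27253285]
[-2.98833775e-01  1.21032863e-01  1.52753886e+00 -4.44089210e-16
  1.49302093e+00  1.11296255e+00]
```

View pics/i_wrist.png

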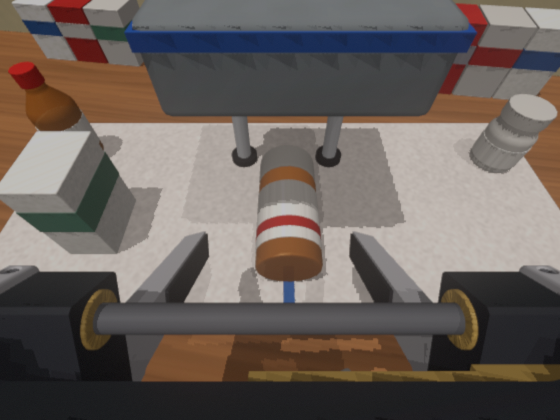

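```bash
python3 - <<'E'
from h import *
c=np.load("ci.npy",allow_pickle=True).item()
print("near end x",tom(onz(c,(290,280),.013)),"axis mid red",tom(onz(c,(289,220),.066)),"amber",tom(onz(c,(287.5,176),.066)),"line",tom(onz(c,(289,290),.012)))
q=quat(np.radians(50),-1)
arm.movel(frm(-.10,.009,.30),q,vel=.2)
arm.set_gripper(0)
arm.movel(frm(.03,0,.29),quat(0,-1),vel=.15)
o=arm.get_obs();print(tom(o["position"]),o["t"],o["wrist_force"],o["opening"])
for n in("scene","top"): cv2.imwrite(f"pics/j_{n}.png",grab_frame(n)[:,:,::-1])
S=cv2.imread("pics/j_scene.png");cv2.imwrite("pics/j_scenec.png",cv2.resize(S[150:310,200:400],None,fx=4,fy=3.75))
E
```

```text
near end x [-0.06271718 -0.00030063  0.001     ] axis mid red [-0.032471    0.00149611  0.054     ] amber [0.01499696 0.00187034 0.054     ] line [-7.15648012e-02  7.57413798e-04  1.04083409e-17]
[2.95278760e-02 6.06456066e-05 2.77746958e-01] 19.225 [ 0.0994595  -0.86211207  0.56375535] 0.0003457696910886004
```

View pics/j_scenec.png

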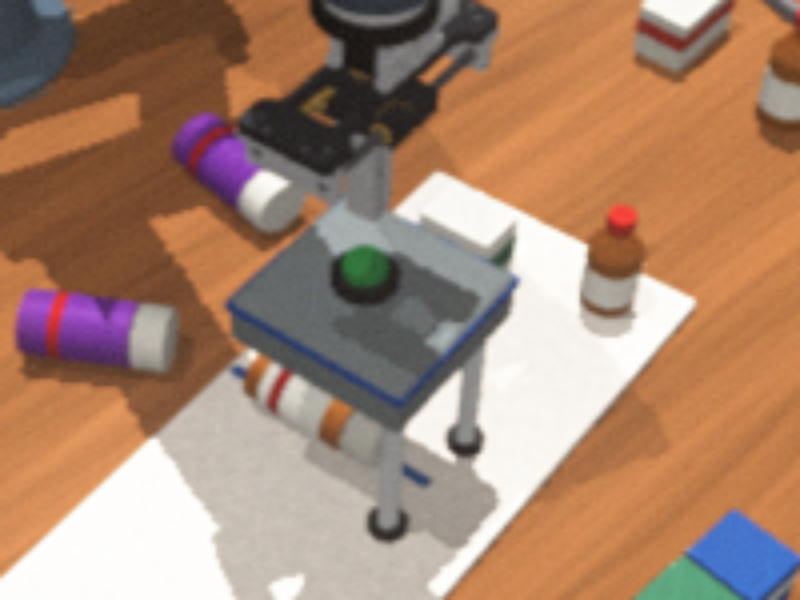

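The bottle lies on the line (y ≈ +1 mm, x ≈ -3 mm), and the line shows at both its ends. The fingers are above the button, so I'll press it.

```bash
python3 - <<'E'
from h import *
q=quat(0,-1);f0=arm.get_obs()["wrist_force"][2]
arm.movel(frm(.03,0,.243),q,vel=.08)
def st(): 
    o=arm.get_obs();print(o["position"][2].round(4),(o["wrist_force"]).round(2),o["t"])
st()
for z in(.233,.230,.2265,.224):
    g=arm.movel(frm(.03,0,z),q,vel=.02,guard=12);print(g);st()
    if g:break
arm.pause(.3);st()
cv2.imwrite("pics/k_scene.png",cv2.resize(grab_frame("scene")[190:280,240:360,::-1],None,fx=6,fy=6))
E
```

```text
0.2432 [ 1.41  0.34 -1.13] 20.0667
False
0.2337 [ 1.25 -0.71  3.55] 20.7167
True
0.2324 [-0.69  0.31  4.32] 20.9333
0.2322 [-2.07  0.03  5.66] 21.2333
```

View pics/k_scene.png

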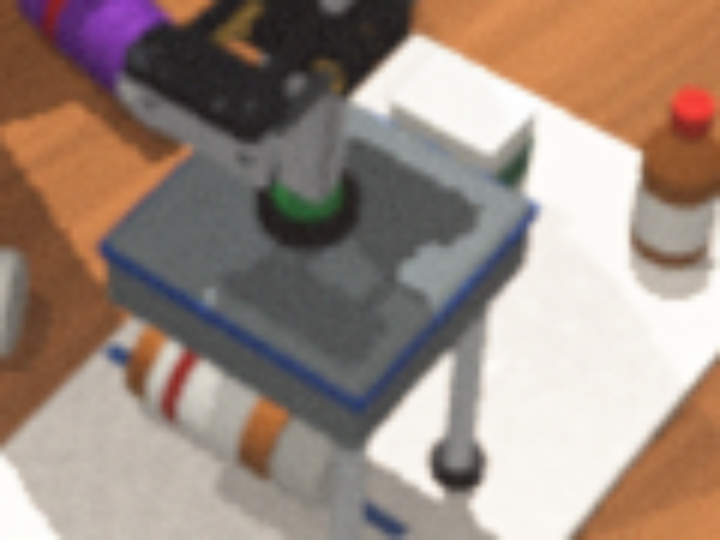

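The guard tripped on a transient, with the button only about 4 mm down (fingertip z 0.232). I'll continue to the stop with a higher guard.

```bash
python3 - <<'E'
from h import *
q=quat(0,-1)
def st():
    f=[]
    for _ in range(5):
        arm.pause(.04);o=arm.get_obs();f.append(o["wrist_force"][2])
    print(o["position"][2].round(4),np.round(np.mean(f),2),np.round(o["t"],2));return np.mean(f)
st()
for z in(.230,.2285,.2275,.2265,.2255,.2245,.2235):
    g=arm.movel(frm(.03,0,z),q,vel=.01,guard=30);f=st()
    if g or f>12: print("stop",g);break
arm.pause(.3)
cv2.imwrite("pics/l_scene.png",cv2.resize(grab_frame("scene")[190:280,240:360,::-1],None,fx=6,fy=6))
E
```

```text
0.2322 5.11 21.49
0.2322 10.41 22.11
0.232 15.13 22.62
stop False
```

View pics/l_scene.png

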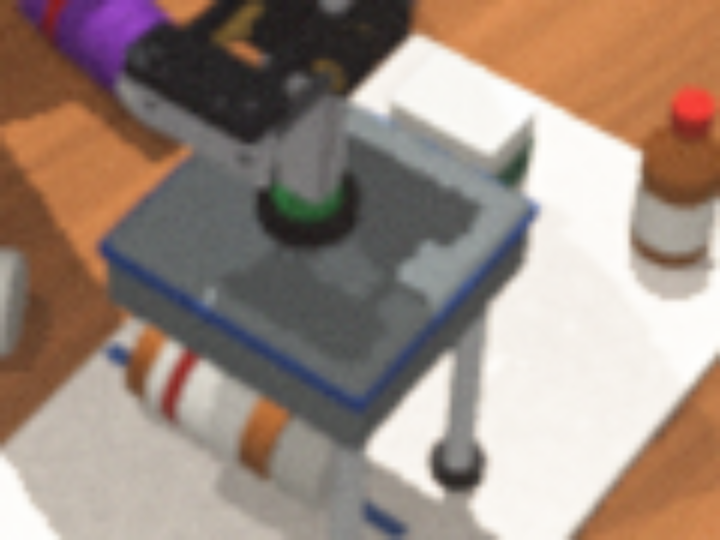

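Force rises to 15 N while the height stays at 0.232, so something is stopping it after about 4 mm. I'll look closer.

```bash
python3 - <<'E'
from h import *
o=arm.get_obs();print(tom(o["position"]),o["tcp_rot"],quat(0,-1),o["opening"],o["wrist_force"],o["wrist_torque"])
cv2.imwrite("pics/m_wrist.png",grab_frame("wrist")[:,:,::-1])
S=grab_frame("scene")[205:240,270:310,::-1]
A=cv2.imread("pics/a_scene.png")[205:240,270:310];J=cv2.imread("pics/j_scene.png")[205:240,270:310]
cv2.imwrite("pics/m_cmp.png",cv2.resize(np.hstack([A,J,S]),None,fx=6.5,fy=6.5,interpolation=cv2.INTER_NEAREST))
E
```

```text
[ 0.03070946 -0.00030065  0.22003136] [9.96834049e-01 7.94960414e-02 1.36575935e-03 6.26242304e-04] [ 0.99684154  0.07941628  0.         -0.        ] 0.00035012660835037623 [-4.59150244  2.07710823 15.36662684] [ 0.18791567  1.07119481 -0.00406729]
```

View pics/m_wrist.png

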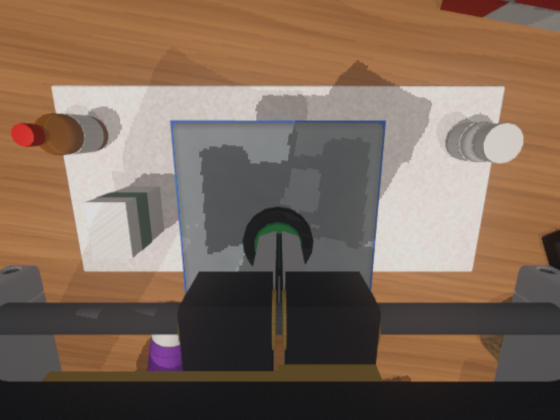

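View pics/m_cmp.png

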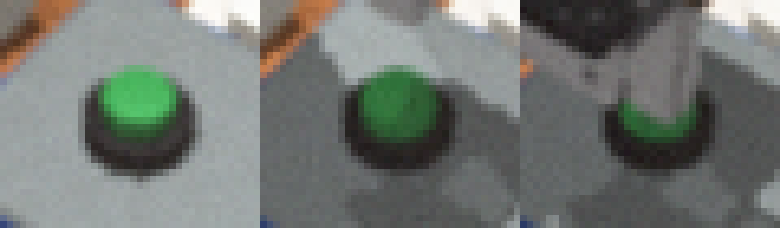

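```bash
python3 - <<'E'
from h import *
q=quat(0,-1)
def st(z):
    arm.pause(.1);f=[]
    for _ in range(12):
        arm.pause(.025);o=arm.get_obs();f.append(o["wrist_force"])
    print(z,tom(o["position"]).round(4)+[0,0,.012],np.mean(f,0).round(2),np.round(o["t"],2))
for z in(.2275,.233,.235,.237,.239,.241,.243,.246):
    arm.movel(frm(.03,0,z),q,vel=.02);st(z)
    if z==.2275:cv2.imwrite("pics/n_wrist.png",grab_frame("wrist")[:,:,::-1]);cv2.imwrite("pics/n_scene.png",grab_frame("scene")[:,:,::-1]);cv2.imwrite("pics/n_top.png",grab_frame("top")[:,:,::-1])
E
```

```text
0.2275 [ 0.0307 -0.0003  0.2319] [-6.01  1.38 18.61] 23.72
0.233 [ 3.01e-02 -1.00e-04  2.33e-01] [ 2.92 -0.49  3.71] 24.69
0.235 [2.970e-02 1.000e-04 2.348e-01] [ 0.81 -0.54  2.72] 25.34
0.237 [2.970e-02 1.000e-04 2.368e-01] [-0.85 -0.2   2.16] 25.99
0.239 [0.03   0.     0.2389] [-0.69  0.07  1.49] 26.64
0.241 [0.03   0.     0.2409] [ 0.06 -0.07 -0.35] 27.29
0.243 [0.03  0.    0.243] [0.28 0.1  0.06] 27.94
0.246 [0.03   0.     0.2459] [ 0.02 -0.07  0.  ] 28.64
```

The spring profile settles it. Force is 0 N at 0.241, 1.5 N at 0.239 and 3.7 N at 0.233, with a hard stop at 0.232. That is 0.35 N/mm over 8 mm, matching the button's full travel with a fingertip z offset of about 4 mm. The button was therefore fully pressed and is now released. I'll retreat and check.

```bash
python3 - <<'E'
from h import *
arm.movel(frm(.03,0,.30),quat(0,-1),vel=.12)
q=quat(np.radians(50),-1)
arm.movel(frm(-.15,.02,.30),q,vel=.2);arm.pause(.3)
c=get_calibration("wrist");np.save("co.npy",c,allow_pickle=True)
cv2.imwrite("pics/o_wrist.png",grab_frame("wrist")[:,:,::-1])
cv2.imwrite("pics/o_scene.png",cv2.resize(grab_frame("scene")[180:340,190:390,::-1],None,fx=4,fy=3.75))
cv2.imwrite("pics/o_top.png",cv2.resize(grab_frame("top")[140:250,190:390,::-1],None,fx=4,fy=4))
print(arm.get_obs()["t"],arm.get_obs()["wrist_force"])
E
```

```text
31.15 [ 0.28020707  0.25265867 -0.79288912]
```

View pics/o_scene.png

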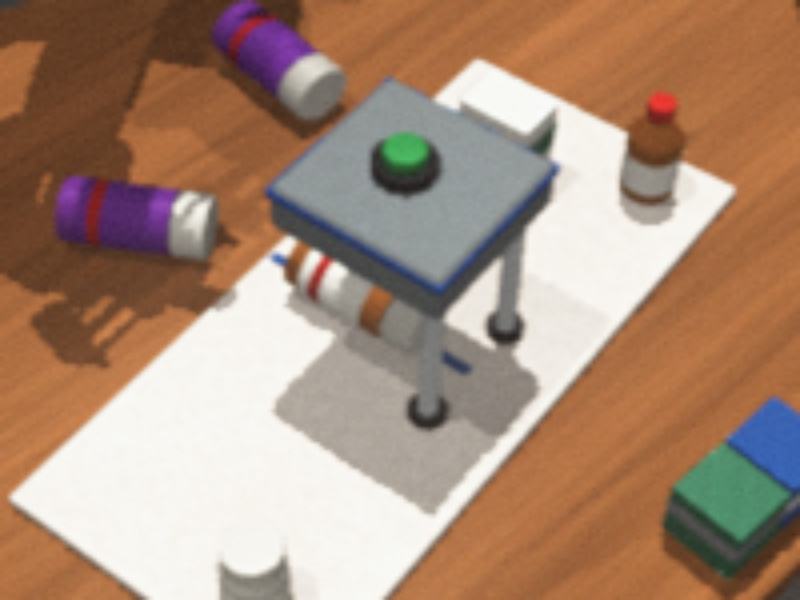

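View pics/o_wrist.png

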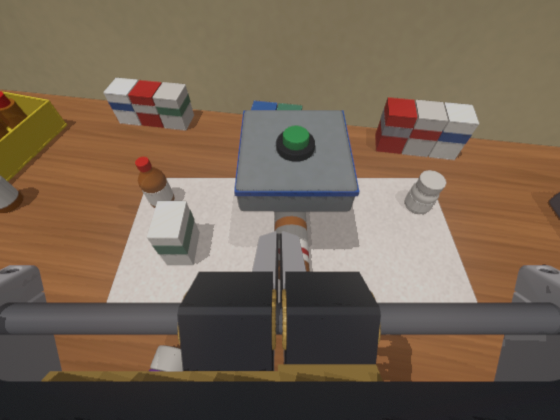

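The button is up again at (405,150) in the scene crop. The bottle is still on the line, which shows at both ends: (280,258) and (455,362). The carton, jar and syrup bottle are in place, and the arm is clear. I'm handing in.

```bash
python3 -c "
from station import *
finish_job()"
```

```text
the job is handed in; nothing more can be done
```

The job is handed in, and the robot's clock read about 31 s at the last check. I straddled the amber bottle with open, leaning-back fingers and rolled it about 200 mm onto the blue line. I then backed out, pressed the green button with closed fingers, released it and moved clear.

**Bottle:** before the press I measured it about 1–2 mm off the line sideways and about 3 mm off the mark along it, parallel to the line. The last picture after the press still shows it on the line, with the line visible at both ends, but I did not measure it again.

**Button:** it is up again. The first descent stopped early because the force guard tripped on a transient. The hard stop came at a reported fingertip height of 0.232 m instead of the expected 0.228 m. First contact was also about 4 mm high (near 0.240 m), and the force rose from 1.5 to 3.7 N over the travel. I take this as the full 8 mm press with a constant height offset of about 4 mm.

**Other goods:** the lane carton, jar and syrup_a on the board look unmoved in the last pictures. I did not check syrup_b, tape_roll, stamp and carton_b in those last pictures, but the arm registered no contact with anything else.

**Not checked directly:** the half-turn of the bottle, because its label looks the same all round. It did run ahead of the finger with almost no pushing force, which points to rolling, not dragging.

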